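Wedge a freshly glued plaque tight in its glue-up board and hold it

ROBOT

A 6-joint arm with a two-finger parallel gripper is mounted at the origin on the work surface. World frame = base frame: x ahead of the robot, y to its left, z up, the work surface at z = 0. Lengths are in m, angles in rad, forces in N, time in s.
With the tool pointing down it reaches from about 0.275 to 0.875 m from the base axis. Payload 12.5 kg.
Tool frame: the origin (TCP) lies at the very end of the fingers, on their centre line; the grasp point (between the pads) lies 19 mm behind it; x points along the fingers, y is the direction in which the jaws open and shut, and the axes are right-handed (so a half turn about x gives the same grasp; the last joint's range is limited). The gripper opens to 85 mm and grips with 20 to 120 N. Pads are 22 mm wide; open, the fingers measure 114 mm over their backs; the gripper's body (76 mm by 85 mm) begins 54 mm behind the grasp point. The pads swing forward as they close: fully open they stand 13 mm farther back than shut.
Start: joints at [1.123, 0.351, 1.652, -0, 1.139, -0.085], TCP at [0.195, 0.514, 0.231] pointing down, gripper open.
Joint ranges: [-2.75, 2.75], [-0.79, 2.1], [0.01, 2.65], [-1.57, 4.71], [0.07, 3.14], [-2.87, 2.87]. Speed limits (rad/s): [2.22, 2.22, 2.79, 3.14, 3.14, 3.14].

INTERFACE

Orientations are given as a 3x3 rotation matrix whose columns are the frame's x, y, z axes.
In Python, from bench import manip gives the robot as it stands. Calls block until the motion is done:
- manip.move_ptp(position, orientation): joint-space move of the TCP to a pose.
- manip.move_l(position, attitude=None, max_speed=0.15): straight line of the TCP; attitude=None keeps the orientation; max_speed is the mean speed in m/s.
- manip.move_j(angles): joint-space move.
- manip.set_gripper(opening, effort=None): opening from 0.0 (shut) to 1.0 (fully open); effort is the grip in N (None keeps the last); returns when the fingers have stopped.
- manip.dwell(seconds).
- manip.inverse_kinematics(position, orientation): joint angles nearest the present ones, or None.
- manip.grab_frame(name): name is "scene" or "top"; returns (picture, depth): 400x640x3 uint8, red, green, blue; 400x640 float32, m along the optical axis (not along the pixel's ray), 0 where there is no reading.
- manip.get_calibration(name): a dict with "camera_matrix" (3x3 intrinsics, pixels), "R" (3x3) and "t" (3): a world point X has camera coordinates R X + t. Camera axes: x right, y down, z forward; pixel columns grow to the right and rows downward; lengths in m; the calibration is good to about 2 mm. A picture is of the moment at which its call begins. get_calibration takes no time and is no camera call.
A pose or a line that the arm cannot do raises manip.Unreachable and nothing moves.
- manip.sign_off(): hands the job in, once; it reports no verdict.
Trained networks look in the newest picture that a camera, given by its name, has taken for a name from the list of things; names that differ only in an ending like _2 or _b are one class to them, and where a whole thing is asked for, a point or a joint stands for the part that bears it (a point fixed in the world has none). Each returns a list of dicts, best first, with "confidence" (0 to 1); they miss things now and then, are a little off and sometimes report something else, mostly with a low value. They report only what shows in the picture. A call takes as long as a camera call. They do not tell look-alikes from the thing itself.
- manip.look_for(camera, name): "at" ([x, y, z] in m, in world coordinates, good to about 4 mm: the middle of the surface that is visible of it).
Readings, each from a call of its own:
- manip.current_time(): time.
- manip.current_qpos(): joint angles.
- manip.current_joint_vel(): joint speeds.
- manip.current_joint_torque(): joint torques, N m.
- manip.current_ee_pos(): TCP position.
- manip.current_tcp_rot(): TCP orientation.
- manip.current_force(): force on the tool from outside, world axes, zero at the start.
- manip.current_ft_torque(): the same for the moment, N m.
- manip.current_grip_width(): opening from 0.0 (shut) to 1.0 (fully open).
Only numpy, scipy, OpenCV 4.12 (cv2) and the standard library are available. Lean on these libraries where they do the work, as an engineer would, in place of code of your own. Each camera call takes 0.05 s, during which the arm holds its last target.

TASK

Open the wooden tool case by lifting its lid right back until it rests on its stop, and take out the wedge with the red end. One of the two glue-up boards holds a white-and-green plaque that is freshly glued and still lies loose: slide the wedge, thin end first and straight face to the plaque, into the wide mouth of the gap between the plaque and the slanting batten, until it pushes the plaque flush along the long side fence. Finish while holding: keep your grip on the wedge and keep it pressed in so that the plaque stays squeezed against the fence, with the lid still open; do not disturb the other board's plaque and wedge or the things standing around.

Things in the scene. Friction and masses are not known exactly. Their poses are not given: they have to be found in the camera images.
- case: Open-topped light wooden tool case fixed on the table, outside 175 mm along its x, 270 mm along its y and 70 mm high, walls and floor 8 mm thick. Origin: centre of its underside on the table. The lid is hinged on its +x (far) upper edge.
- lid (a joint): Hinge angle of the case's lid, rad: 0 shut, 1.70 fully open and resting on its stop, past upright. The lid is 9 mm thick and weighs 0.35 kg; its hinge is free, so it falls shut if let go below about 1.3 rad and falls back onto its stop beyond about 1.5.
- lid_handle (a point): Middle of the lid's steel D-handle: a round bar 10 mm thick, 100 mm long, parallel to the hinge, centre 35 mm above the lid's top, 157 mm from the hinge line, 20 mm from the lid's free edge. Lid shut: x points to the hinge, y along the bar, z up. A gripper pointing straight down can pinch the bar across and stay so: the bar turns between the pads as the lid swings.
- lid_hinge (a point): Middle of the lid's hinge line, on the case's far upper edge, 71 mm above the table; its y axis is the hinge line. Opening the lid carries the handle up and over towards the case's +x.
- wedge_grip (a point): Middle of the wedge's red tail (last 40 mm, parallel sides, 24 mm thick along y): 20 mm from the butt, 18 mm above the underside, 12 mm inside the straight face. Axes are the wedge's: x towards the nose, z up, straight face at +y. At first it stands on its long edge on the case floor, nose roughly towards the case's +y.
- wedge_tip (a point): Middle of the wedge's nose: 104 mm ahead of and 7 mm to the +y side of the grip point, at the same height; the straight face lies 5 mm to its +y side and the tapered face 5 mm to its -y side.
- board: Plywood glue-up board with the loose plaque, fixed on the table, 238 mm along x, 152 mm along y. Origin: under its middle, on the table. Its top is 12 mm above that; the wooden strips on it are 20 mm high. End stop: inner face at x = +95 mm. It is open at its -x end, where the wedge goes in and its tail stays.
- fence: Long side fence of that board, a strip 190 by 18 mm, 20 mm high, along x. Its frame is the board's frame (same origin and axes); the face on which the plaque is to be pressed is at y = +55 mm.
- plaque_center (a point): Centre of the loose plaque, half-way up. At first 3.5 to 6 mm off the fence and slightly askew; flush on the fence its centre is at y = +15 mm in the board's frame. Against the end stop it would be at x = +40 mm, but it may stay some mm short of the stop.
- plaque: The loose plaque: 110 mm along x, 80 mm along y, 18 mm thick, about 0.12 kg, lying flat on the board, white half towards the fence (+y), green half towards the batten. Origin: centre of its underside.
- wedge: The wooden wedge with the red end, 124 mm long (x), 36 mm high (z), 24 mm thick (y), about 50 g. Its +y side is one straight face along the whole length; its -y side tapers 1 in 6 over the front 84 mm to a nose 10 mm thick, bevelled at 45 degrees on both sides over its last 5 mm. Origin: on its underside, 62 mm behind the nose end, 12 mm inside the straight face.
- board2: The other glue-up board, of the same make; it stands to the left or to the right of the first one.
- plaque2: White-and-blue plaque of the same size, already wedged in the other board: leave it alone. Origin at the centre of its underside.
- wedge2: Wedge with an orange end, of the same shape, jammed in the other board: leave it alone. Origin as for the wedge.
- cork_block: Cork sanding block 85 by 36 mm, 30 mm high, lying in the case near its +y wall, clear of the wedge. Origin: centre of its underside.
- jar_green: Closed jar of green paint, 72 mm wide, 85 mm high, to the right of the boards. Origin: centre of its underside.
- jar_orange: Closed jar of orange paint, 68 mm wide, 90 mm high, beyond the gap between the boards and the case. Origin: centre of its underside.
- jar_blue: Small closed jar of blue paint, 52 mm wide, 62 mm high, to the right of the boards. Origin: centre of its underside.
- brush: Paint brush 200 mm long lying on the table beyond the boards. Origin: under its middle.
- stir_stick: Flat wooden stirring stick 150 by 18 by 5 mm lying at the near right. Origin: centre of its underside.
- gap_mouth (a point): Mouth of the gap, a point of the board's top face at x = -15, y = -35.7 mm in the board's axes. The slanting batten's face runs straight from (-20.5, -47.4) to (56.4, -34.6) mm, 1 in 6 like the wedge: the gap, 21.5 mm here with the plaque flush, narrows towards +x. Push the wedge along the batten, tapered face on it, axes parallel to the board's; it is home with its nose near x = +54 mm.
Things that resemble listed ones, but are neither listed nor needed, are in the scene too. What is shaped like the plaque but orange is not meant.

How it is judged:
On the way, in this order (a step that is already met when the one before it is completed fails the run):
1. the lid is lifted right back and rests on its stop (value of joint lid above 1.65 rad), for 0.3 s.
2. the wedge is lifted out of the case, the lid staying open (height (world z) of wedge_grip above 0.088 m and contact force between the fingers and wedge above 0.5 N and value of joint lid above 1.6 rad), for 0.1 s.
3. the wedge's nose is down in the wide mouth of the gap beside the loose plaque (x of wedge_tip in the frame of board between -0.012 and 0.09 m and y of wedge_tip in the frame of board between -0.05 and -0.02 m and z of wedge_tip in the frame of board below 0.042 m), for 0.1 s.
At the end, for the whole second after the job is handed in: Gripper still on the wedge (>2 N); plaque flat, flush on the fence (2 mm, 0.02 rad), pressed on it by the wedge (>2 N); wedge upright, its straight face along the plaque (0.08 rad), down on the board (12 mm), nose 30 to 75 mm along the board's x; lid on its stop (>1.6 rad) (y of plaque_center in the frame of board between 0.0132 and 0.0175 m and angle between the x axis of plaque_center and the x axis of board, either way round below 0.02 rad and x of plaque_center in the frame of board between 0.025 and 0.0425 m and z of plaque_center in the frame of board below 0.025 m and angle between plaque_center's own z axis and vertical below 0.04 rad and x of wedge_tip in the frame of board between 0.03 and 0.075 m and y of wedge_tip in the frame of board between -0.045 and -0.02 m and z of wedge_tip in the frame of board below 0.042 m and angle between the x axis of wedge and the x axis of board, either way round below 0.08 rad and angle between wedge's own z axis and vertical below 0.12 rad and contact force between wedge and plaque above 2 N and contact force between plaque and fence above 2 N and contact force between the fingers and wedge above 2 N and value of joint lid above 1.6 rad); the arm keeps its last pose, push and grip.
It fails at once if the other board's plaque or wedge is disturbed (moved over 12 mm) (distance of any of plaque2, wedge2 from where it was at the start of the episode above 0.012 m).
It fails at once if a paint jar is pushed over 25 mm or tipped (distance of any of jar_green, jar_orange, jar_blue from where it was at the start of the episode above 0.025 m or angle between any of jar_green, jar_orange, jar_blue's own z axis and vertical above 0.4 rad).
It fails at once if the brush, the stirring stick or the cork block is shifted over 40 mm (distance of any of brush, stir_stick, cork_block from where it was at the start of the episode above 0.04 m).
It also fails if it takes over 64 s, if anything falls off the work surface, if the arm or the gripper's body presses on something with over 40 N, if the wrist force passes 120 N, or if a joint passes its speed limit or range.

## Working session

There is one attempt and no reset: what is moved stays moved. The work goes in short steps, each a Python script; the robot and the scene stay as the last script left them, time stands still between calls to the robot, and variables do not carry over. Pictures are saved under pics/ and viewed, and the job is handed in when it is done.

```bash
ls; mkdir -p pics
python3 - <<'E'
from bench import manip
import cv2, numpy as np
for c in ("scene","top"):
    p,d=manip.grab_frame(c); cv2.imwrite(f"pics/{c}0.png",p[:,:,::-1]); np.save(f"{c}0.npy",d)
    k=manip.get_calibration(c); print(c,np.round(k["camera_matrix"],1).tolist(),np.round(k["R"],3).tolist(),np.round(k["t"],3).tolist())
    for n in ["case","lid_handle","board","plaque","wedge","wedge2","plaque2","jar_orange","jar_green","jar_blue","brush","stir_stick"]:
        r=manip.look_for(c,n); print(n,[(np.round(q["at"],3).tolist(),round(q["confidence"],2)) for q in r])
print(manip.current_time())
E
```

```text
pics
scene [[474.4, 0.0, 324.7], [0.0, 474.4, 194.2], [0.0, 0.0, 1.0]] [[0.247, 0.969, 0.0], [0.69, -0.175, -0.702], [-0.681, 0.173, -0.712]] [-0.088, -0.349, 1.783]
case [([0.517, 0.227, 0.078], 0.82), ([0.485, 0.237, 0.082], 0.52), ([0.78, -0.177, 0.006], 0.22)]
lid_handle [([0.492, 0.236, 0.077], 0.77), ([0.374, -0.46, 0.005], 0.23)]
board [([0.615, -0.305, 0.01], 0.84), ([0.619, -0.08, 0.012], 0.62)]
plaque [([0.356, -0.048, 0.023], 0.89), ([0.627, -0.275, 0.029], 0.71), ([0.654, -0.055, 0.03], 0.62), ([0.713, 0.304, 0.017], 0.6)]
wedge [([0.582, -0.33, 0.045], 0.66), ([0.531, -0.485, 0.061], 0.61)]
wedge2 [([0.582, -0.33, 0.045], 0.66), ([0.531, -0.485, 0.061], 0.61)]
plaque2 [([0.356, -0.048, 0.023], 0.89), ([0.627, -0.275, 0.029], 0.71), ([0.654, -0.055, 0.03], 0.62), ([0.713, 0.304, 0.017], 0.6)]
jar_orange [([0.762, 0.108, 0.074], 0.63)]
jar_green [([0.638, -0.479, 0.067], 0.93)]
jar_blue [([0.531, -0.486, 0.064], 0.82)]
brush [([0.782, -0.176, 0.002], 0.71), ([0.638, -0.479, 0.067], 0.36)]
stir_stick [([0.762, 0.107, 0.075], 0.58), ([0.372, -0.459, 0.004], 0.51)]
top [[505.
[... 192 characters left out ...]
handle [([0.483, 0.236, 0.08], 0.78)]
board [([0.578, -0.08, 0.014], 0.98), ([0.547, -0.297, 0.011], 0.87)]
plaque [([0.344, -0.046, 0.019], 0.75), ([0.701, 0.31, 0.017], 0.71), ([0.621, -0.276, 0.036], 0.62), ([0.642, -0.051, 0.035], 0.6)]
wedge [([0.564, -0.331, 0.048], 0.74)]
wedge2 [([0.564, -0.331, 0.048], 0.74)]
plaque2 [([0.344, -0.046, 0.019], 0.75), ([0.701, 0.31, 0.017], 0.71), ([0.621, -0.276, 0.036], 0.62), ([0.642, -0.051, 0.035], 0.6)]
jar_orange [([0.733, 0.119, 0.087], 0.84)]
jar_green [([0.605, -0.467, 0.086], 0.87)]
jar_blue [([0.516, -0.479, 0.062], 0.69), ([0.574, -0.076, 0.011], 0.52)]
brush [([0.779, -0.182, 0.007], 0.47)]
stir_stick [([0.367, -0.462, 0.006], 0.77)]
1.3
```

View pics/scene0.png

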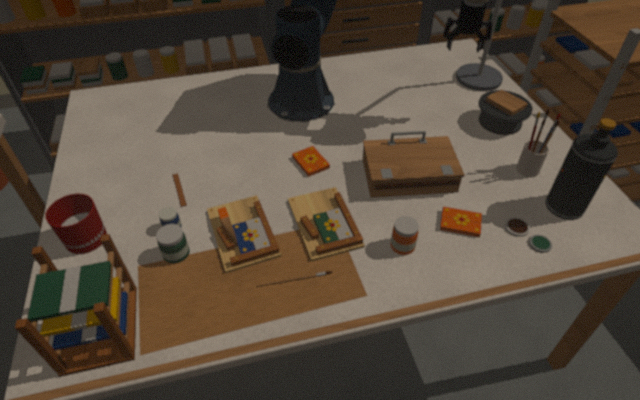

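View pics/top0.png

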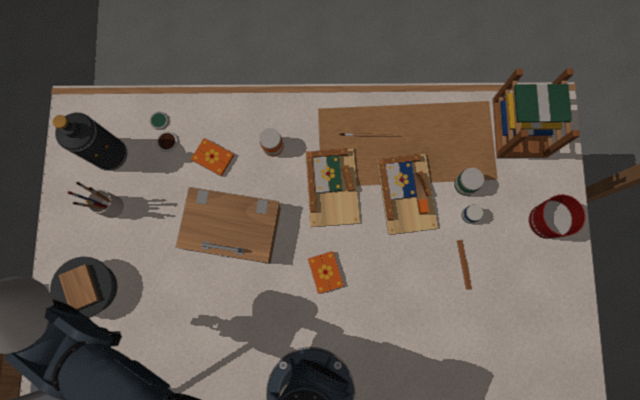

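The top view shows the case at about px (228,225) with its handle at (226,248). The loose green plaque's board is at (333,187), and the blue one's board is at (410,192). Next I'll measure the poses precisely.

```bash
cat > h.py <<'E'
import cv2, numpy as np
from bench import manip
def cal(c):
    k=manip.get_calibration(c); return np.array(k["camera_matrix"]),np.array(k["R"]),np.array(k["t"])
def px2z(c,u,v,z):
    K,R,t=cal(c); r=R.T@np.linalg.inv(K)@np.array([u,v,1.]); o=-R.T@t
    return o+r*(z-o[2])/r[2]
def proj(c,X):
    K,R,t=cal(c); p=K@(R@np.asarray(X,float)+t); return p[:2]/p[2]
def rect(c,img,x0,x1,y0,y1,z,res=0.0005):
    # ortho rectified at plane z; up = +x, left = +y
    H,W=int((x1-x0)/res),int((y1-y0)/res)
    src=np.float32([[0,0],[W,0],[W,H],[0,H]])
    dst=np.float32([proj(c,(x,y,z)) for x,y in((x1,y1),(x1,y0),(x0,y0),(x0,y1))])
    M=cv2.getPerspectiveTransform(dst,src)
    return cv2.warpPerspective(img,M,(W,H),flags=cv2.INTER_CUBIC)
E
python3 - <<'E'
from h import *
im=cv2.imread("pics/top0.png"); im=cv2.convertScaleAbs(im,alpha=1.6)
b=rect("top",im,0.44,0.74,-0.2,0.06,0.012)  # board
cv2.imwrite("pics/board_r.png",cv2.resize(b,None,fx=1,fy=1))
l=rect("top",im,0.36,0.64,0.06,0.42,0.080)
cv2.imwrite("pics/lid_r.png",l)
# point cloud
d=np.load("top0.npy");K,R,t=cal("top")
v,u=np.mgrid[:400,:640]; P=np.stack([(u-K[0,2])/K[0,0]*d,(v-K[1,2])/K[1,1]*d,d],-1)
X=(P-t)@R
np.save("X0.npy",X)
m=(abs(X[...,2]-0.076)<0.012)&(X[...,0]>.36)&(X[...,0]<.64)&(X[...,1]>.08)&(X[...,1]<.42)
pts=X[m][:,:2].astype(np.float32); print(m.sum(), cv2.minAreaRect(pts), np.median(X[m][:,2]))
m=(abs(X[...,2]-0.117)<0.02)&(X[...,2]>.095)&(X[...,0]>.36)&(X[...,0]<.64)&(X[...,1]>.08)&(X[...,1]<.42)
print(m.sum(),np.median(X[m],0) if m.any() else 0, cv2.minAreaRect(X[m][:,:2].astype(np.float32)) if m.any() else 0)
E
```

```text
5607 ((0.48297959566116333, 0.24120768904685974), (0.27521753311157227, 0.18641746044158936), 80.62474060058594) 0.0801520590779442
138 [0.41156374 0.25082053 0.11901052] ((0.41245222091674805, 0.25138357281684875), (0.10716376453638077, 0.010054272599518299), 80.37298583984375)
```

View pics/board_r.png

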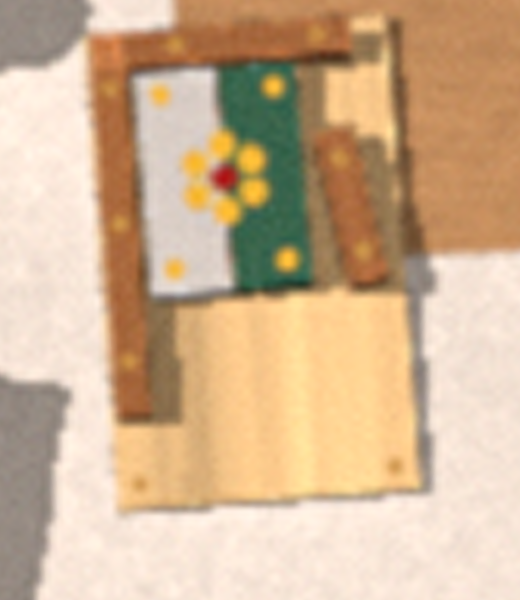

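View pics/lid_r.png

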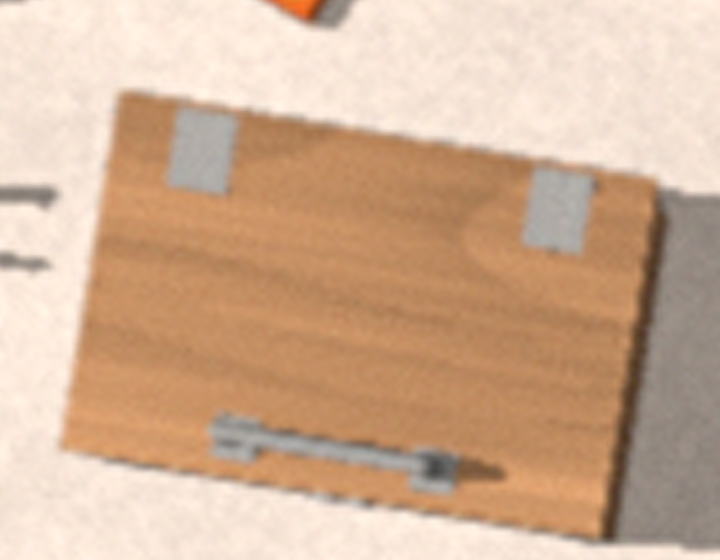

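```bash
cat > fit.py <<'E'
from h import *
from scipy.optimize import minimize
from scipy.ndimage import map_coordinates
def gradimg(path):
    im=cv2.imread(path).astype(np.float32); 
    g=[cv2.GaussianBlur(cv2.cvtColor(im,cv2.COLOR_BGR2LAB)[...,0] if False else im.mean(2),(0,0),1.0)]
    lab=[im[...,1]]
    gx=cv2.Sobel(g[0],cv2.CV_32F,1,0,ksize=3); gy=cv2.Sobel(g[0],cv2.CV_32F,0,1,ksize=3)
    return gx,gy
def score(p,c,G,segs):
    x,y,a=p; cs,sn=np.cos(a),np.sin(a); K,R,t=cal(c); tot=0;parts=[]
    for (A,B) in segs:
        n=60; S=np.linspace(0.03,0.97,n)[:,None]; P=np.array(A)*(1-S)+np.array(B)*S
        W=np.stack([x+cs*P[:,0]-sn*P[:,1],y+sn*P[:,0]+cs*P[:,1],P[:,2]],1)
        q=W@R.T+t; q=q@K.T; q=q[:,:2]/q[:,2:]
        d=q[-1]-q[0]; L=np.linalg.norm(d); nn=np.array([-d[1],d[0]])/L
        v=map_coordinates(G[0],[q[:,1],q[:,0]],order=1)*nn[0]+map_coordinates(G[1],[q[:,1],q[:,0]],order=1)*nn[1]
        s=abs(v.mean())*L; tot+=s; parts.append(round(float(abs(v.mean())),1))
    return tot,parts
def fit(p0,cams,segs,rng=0.008,ra=0.03):
    best=None
    f=lambda p:-sum(score(p,c,G,segs)[0] for c,G in cams)
    for dx in np.arange(-rng,rng+1e-9,0.002):
        for dy in np.arange(-rng,rng+1e-9,0.002):
            for da in np.arange(-ra,ra+1e-9,0.01):
                p=np.array(p0)+[dx,dy,da]; v=f(p)
                if best is None or v<best[0]: best=(v,p)
    r=minimize(f,best[1],method="Nelder-Mead",options=dict(initial_simplex=best[1]+np.array([[0,0,0],[.001,0,0],[0,.001,0],[0,0,.005]]),xatol=1e-5))
    return r.x,-r.fun,[score(r.x,c,G,segs)[1] for c,G in cams]
m=1e-3
def S(a,b,z): return ((a[0]*m,a[1]*m,z*m),(b[0]*m,b[1]*m,z*m))
BOARD=[S((-119,-76),(-119,76),12),S((-119,-76),(60,-76),12),S((-119,76),(-80,76),12),
 S((-70,55),(95,55),32),S((-70,73),(95,73),32),S((95,55),(95,-30),32),S((-20.5,-47.4),(56.4,-34.6),32)]
PL=[S((-55,-40),(55,-40),18+12),S((55,-40),(55,40),30),S((55,40),(-55,40),30),S((-55,40),(-55,-40),30),S((-54,0),(54,0),30)]
E
python3 - <<'E'
from fit import *
t=("top",gradimg("pics/top0.png")); s=("scene",gradimg("pics/scene0.png"))
for cams in ([t],[s],[t,s]):
    print("board",fit((.596,-.078,.06),cams,BOARD,.010,.04))
for cams in ([t],[t,s]):
    print("plaque",fit((.64,-.055,.06),cams,PL,.008,.04))
E
```

```text
board (array([ 0.60470007, -0.06633037,  0.05385564]), np.float64(21213.140056694825), [[95.0, 48.5, 52.9, 70.4, 157.9, 78.0, 10.7]])
board (array([ 0.60914355, -0.06806732,  0.04960366]), np.float64(14087.553904968108), [[48.6, 40.4, 77.9, 65.1, 123.3, 31.3, 14.5]])Traceback (most recent call last):
  File "<stdin>", line 4, in <module>
  File "fit.py", line 26, in fit
    p=np.array(p0)+[dx,dy,da]; v=f(p)
                                 ~^^^
  File "fit.py", line 22, in <lambda>
    f=lambda p:-sum(score(p,c,G,segs)[0] for c,G in cams)
                ~~~^^^^^^^^^^^^^^^^^^^^^^^^^^^^^^^^^^^^^^
  File "fit.py", line 22, in <genexpr>
    f=lambda p:-sum(score(p,c,G,segs)[0] for c,G in cams)
                    ~~~~~^^^^^^^^^^^^
  File "fit.py", line 11, in score
    x,y,a=p; cs,sn=np.cos(a),np.sin(a); K,R,t=cal(c); tot=0;parts=[]
                                              ~~~^^^
  File "h.py", line 4, in cal
    k=manip.get_calibration(c); return np.array(k["camera_matrix"]),np.array(k["R"]),np.array(k["t"])
ValueError: time passes only in moves, steps and waits
```

```bash
python3 - <<'E'
from bench import manip
import numpy as np
np.savez("cal.npz",**{c+k:np.array(v) for c in("top","scene") for k,v in manip.get_calibration(c).items() if k in("camera_matrix","R","t")})
E
sed -i 's/^    k=manip.get_calibration.*/    return _C[c+"camera_matrix"],_C[c+"R"],_C[c+"t"]/; s/^from bench.*/from bench import manip\n_C=dict(np.load("\.\/cal.npz"))/' h.py
python3 - <<'E'
from fit import *
t=("top",gradimg("pics/top0.png")); s=("scene",gradimg("pics/scene0.png"))
for cams in ([t],[s],[t,s]):
    p=fit((.606,-.068,.055),cams,BOARD,.006,.03); print("board",p)
for cams in ([t],[t,s]):
    q=fit((.642,-.053,.05),cams,PL,.008,.04); print("plaque",q)
im=cv2.imread("pics/top0.png"); im=cv2.convertScaleAbs(im,alpha=1.6)
def draw(pose,segs,col,z,x1=.74,y1=.06):
    # overlay on big crop of the camera picture
    for A,B in segs:
        pts=[]
        for P in(A,B):
            x,y,a=pose;W=(x+np.cos(a)*P[0]-np.sin(a)*P[1],y+np.sin(a)*P[0]+np.cos(a)*P[1],P[2]); u=proj("top",W)
            pts.append(tuple(int(v) for v in ((u-[295,140])*6+3)))
        cv2.line(big,*pts,col,1)
big=cv2.resize(im[140:240,295:375],None,fx=6,fy=6,interpolation=cv2.INTER_CUBIC)
draw(p[0],BOARD,(255,0,255),0); draw(q[0],PL,(255,255,0),0)
cv2.imwrite("pics/ov.png",big)
E
```

```text
board (array([ 0.60470014, -0.06633063,  0.0538545 ]), np.float64(21213.140311732084), [[95.0, 48.5, 52.9, 70.4, 157.9, 78.0, 10.7]])
board (array([ 0.6091431 , -0.06806742,  0.04960919]), np.float64(14087.550739361272), [[48.6, 40.4, 77.9, 65.1, 123.3, 31.3, 14.5]])
board (array([ 0.60515678, -0.06704262,  0.05009115]), np.float64(33883.45885900075), [[94.0, 43.4, 54.1, 82.6, 147.7, 76.8, 5.1], [39.7, 44.9, 72.1, 41.9, 128.6, 32.9, 13.8]])
plaque (array([ 0.6414647 , -0.05228406,  0.09238514]), np.float64(14325.622935093372), [[48.0, 47.7, 144.2, 107.8, 131.7]])
plaque (array([ 0.64245342, -0.05295096,  0.09050155]), np.float64(22662.89101684079), [[47.4, 57.1, 142.4, 95.0, 128.8], [21.3, 27.4, 129.9, 21.7, 98.0]])
```

View pics/ov.png

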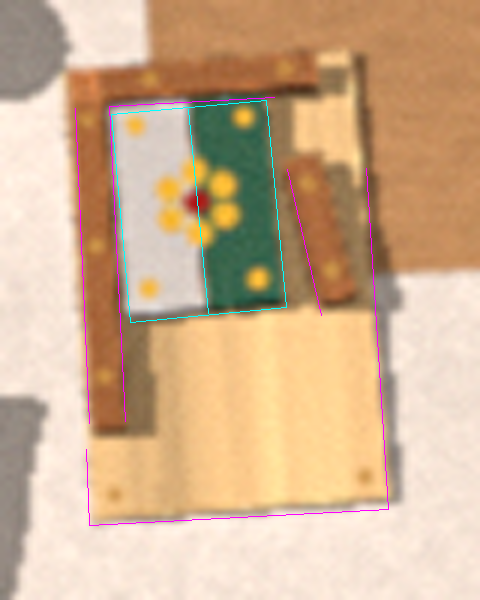

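Run:
```python
from fit import *
im=cv2.imread("pics/top0.png").astype(int)
print(im[218:232,335].tolist())
G=gradimg("pics/top0.png"); print(G[1][218:232,335].round())
for y in np.arange(-.114,-.126,-.002): print(y, proj("top",(.605+y, -.067+.05*y,.012)).round(1))
for p in ([.605,-.067,.052],[.608,-.067,.052],[.611,-.067,.052],[.608,-.069,.055],[.608,-.069,.06]): print(p,score(p,"top",G,BOARD))
```

```text
[[88, 127, 158], [87, 126, 157], [87, 125, 158], [86, 125, 156], [87, 125, 157], [91, 129, 160], [92, 125, 149], [87, 102, 114], [128, 137, 147], [136, 145, 155], [136, 145, 157], [138, 147, 157], [138, 147, 158], [132, 141, 152]]
[  0.  -1.  -1.  -0.  -6. -23. -11.  57.  97.  60.  16.  -1.  -8.  -7.]
-0.114 [334.2 224.2]
-0.116 [334.3 224.9]
-0.11800000000000001 [334.3 225.5]
-0.12000000000000001 [334.3 226.2]
-0.12200000000000001 [334.4 226.8]
-0.12400000000000001 [334.4 227.5]
[0.605, -0.067, 0.052] (np.float64(20939.41051659809), [94.7, 43.5, 54.3, 81.4, 149.3, 77.3, 5.8])
[0.608, -0.067, 0.052] (np.float64(18353.90041810017), [60.6, 42.7, 55.3, 84.9, 146.0, 43.6, 2.4])
[0.611, -0.067, 0.052] (np.float64(14603.78662839122), [0.4, 41.5, 57.5, 87.5, 142.5, 4.2, 10.2])
[0.608, -0.069, 0.055] (np.float64(15712.410770227836), [63.7, 4.6, 53.9, 100.0, 110.3, 44.7, 13.3])
[0.608, -0.069, 0.06] (np.float64(15637.202286706817), [63.9, 0.3, 51.9, 100.6, 112.1, 46.3, 13.5])
```

```bash
cat >> fit.py <<'E'
def linefit(c,path,A,B,pose,ch=None,span=.008,n=40,sign=0):
    """sample profiles perpendicular to segment A-B (board frame, 3D) ; return offset (m) at both ends by robust line fit of max-gradient location"""
    im=cv2.imread(path).astype(np.float32); im=im.mean(2) if ch is None else im[...,ch]
    im=cv2.GaussianBlur(im,(0,0),.6)
    x,y,a=pose;cs,sn=np.cos(a),np.sin(a);A=np.array(A);B=np.array(B);d=(B-A)/np.linalg.norm(B-A);nrm=np.array([-d[1],d[0],0])
    off=np.arange(-span,span+1e-9,.0002);S=np.linspace(.04,.96,n);E=[]
    K,R,t=cal(c)
    for s in S:
        P=A+(B-A)*s+off[:,None]*nrm
        W=np.stack([x+cs*P[:,0]-sn*P[:,1],y+sn*P[:,0]+cs*P[:,1],P[:,2]],1)
        q=(W@R.T+t)@K.T;q=q[:,:2]/q[:,2:]
        v=map_coordinates(im,[q[:,1],q[:,0]],order=3); g=np.gradient(v); g=g*sign if sign else abs(g); g=np.clip(g,0,None)
        i=g.argmax(); w=(abs(off-off[i])<.002)*g; E.append((off*w).sum()/w.sum())
    E=np.array(E);L=np.linalg.norm(B-A)
    k=np.ones(n,bool)
    for _ in range(4):
        c1=np.polyfit(S[k]*L,E[k],1); r=E-np.polyval(c1,S*L); k=abs(r)<max(2*np.std(r[k]),.0004)
    return c1[0],np.polyval(c1,L/2),np.std(r[k]),k.sum()
E
python3 - <<'E'
from fit import *
p=(.6087,-.067,.055)
mm=lambda *a:tuple(v*1e-3 for v in a)
for n,A,B in [("outer",mm(-70,73,32),mm(90,73,32)),("inner",mm(-70,55,32),mm(-20,55,32)),("innerpl",mm(-10,55,32),mm(80,55,32)),("right",mm(-110,-76,12),mm(0,-76,12)),("bottom",mm(-119,-70,12),mm(-119,70,12)),("battenL",mm(-18,-46.9,32),mm(54,-35,32)),("rightall",mm(-110,-76,12),mm(100,-76,12))]:
    for sg in (1,-1):
        r=linefit("top","pics/top0.png",A,B,p,sign=sg); print(n,sg,"dyaw %.4f off %.2fmm std %.2f n%d"%(r[0],r[1]*1e3,r[2]*1e3,r[3]))
E
```

```text
outer 1 dyaw 0.0205 off 1.91mm std 0.30 n36fit.py:47: RuntimeWarning: invalid value encountered in scalar divide
  i=g.argmax(); w=(abs(off-off[i])<.002)*g; E.append((off*w).sum()/w.sum())
Traceback (most recent call last):
  File "fit.py", line 51, in linefit
    c1=np.polyfit(S[k]*L,E[k],1); r=E-np.polyval(c1,S*L); k=abs(r)<max(2*np.std(r[k]),.0004)
TypeError: expected non-empty vector for x
```

```bash
sed -i 's/g=np.clip(g,0,None)/g=np.clip(g,0,None)+1e-9/' fit.py
python3 - <<'E'
from fit import *
p=(.6087,-.067,.07)
mm=lambda *a:tuple(v*1e-3 for v in a)
for n,A,B in [("outer",mm(-70,73,32),mm(90,73,32)),("inner",mm(-70,55,32),mm(-20,55,32)),("innerpl",mm(-10,55,32),mm(80,55,32)),("right",mm(-110,-76,12),mm(0,-76,12)),("bottom",mm(-119,-70,12),mm(-119,70,12)),("battenL",mm(-18,-46.9,32),mm(54,-35,32)),("rightall",mm(-110,-76,12),mm(100,-76,12))]:
    for sg in (1,-1):
        r=linefit("top","pics/top0.png",A,B,p,sign=sg); print(n,sg,"dyaw %.4f off %.2fmm std %.2f n%d"%(r[0],r[1]*1e3,r[2]*1e3,r[3]))
E
```

```text
outer 1 dyaw 0.0045 off 1.74mm std 0.31 n36
outer -1 dyaw 0.0021 off -7.15mm std 0.35 n31
inner 1 dyaw -0.0721 off 3.17mm std 1.33 n40
inner -1 dyaw -0.1210 off -4.31mm std 1.73 n35
innerpl 1 dyaw 0.0208 off 4.57mm std 0.70 n32
innerpl -1 dyaw 0.0142 off -2.31mm std 0.31 n39
right 1 dyaw 0.0043 off 1.91mm std 0.39 n35
right -1 dyaw -0.0074 off -5.98mm std 0.57 n36
bottom 1 dyaw -0.0044 off 2.88mm std 0.71 n40
bottom -1 dyaw -0.0041 off -2.48mm std 0.69 n39
battenL 1 dyaw -0.0187 off 4.35mm std 0.36 n37
battenL -1 dyaw 0.1000 off -1.86mm std 0.65 n29
rightall 1 dyaw -0.0023 off 1.63mm std 0.35 n33
rightall -1 dyaw -0.0019 off -6.12mm std 0.58 n35
```

```bash
cat >> fit.py <<'E'
def overlay(c,src,out,items,u0,v0,w,h,f,gain=1.6):
    im=cv2.convertScaleAbs(cv2.imread(src),alpha=gain)
    big=cv2.resize(im[v0:v0+h,u0:u0+w],None,fx=f,fy=f,interpolation=cv2.INTER_CUBIC)
    for pose,segs,col in items:
        x,y,a=pose
        for A,B in segs:
            q=[]
            for P in(A,B):
                u=proj(c,(x+np.cos(a)*P[0]-np.sin(a)*P[1],y+np.sin(a)*P[0]+np.cos(a)*P[1],P[2])); q.append(tuple(int(round(k)) for k in ((u-[u0,v0])*f+f/2-.5)))
            cv2.line(big,*q,col,1)
    cv2.imwrite(out,big)
E
python3 - <<'E'
from fit import *
p=(.6093,-.0653,.071)
BOARD[5]=S((95,55),(95,-30),12)
overlay("top","pics/top0.png","pics/ov2.png",[(p,BOARD,(255,0,255))],295,140,80,100,6)
overlay("scene","pics/scene0.png","pics/ov3.png",[(p,BOARD,(255,0,255))],280,180,90,85,7)
E
```

```text
(no output)
```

View pics/ov2.png

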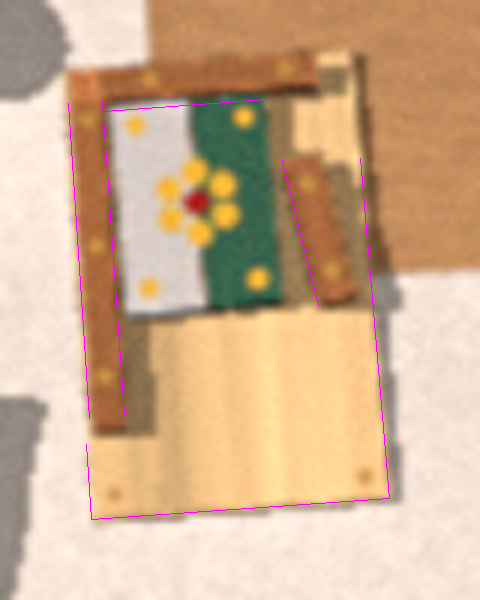

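View pics/ov3.png

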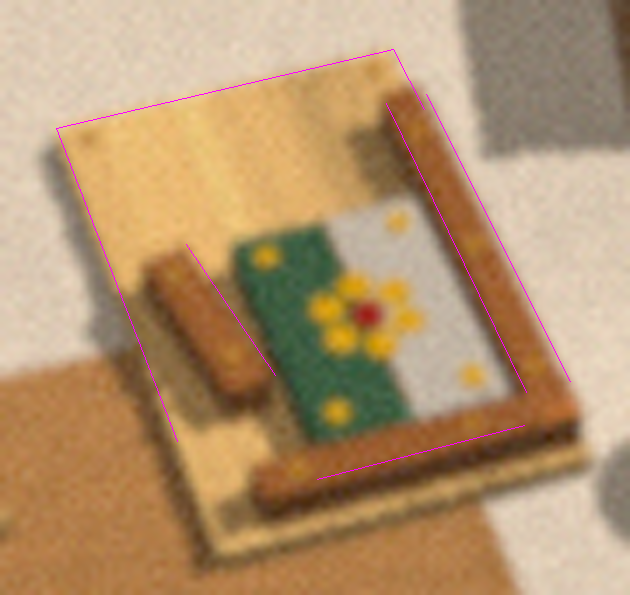

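The board fits at about (0.609, -0.066) with yaw 0.071, and the overlay matches the fence, batten and plywood edges to within 1 px. The case yaw is about -0.161. Next is the lid.

```bash
cat >> h.py <<'E'
def Rdown(yaw):
    """tool x down, tool y at world angle yaw"""
    X=np.array([0,0,-1.]);Y=np.array([np.cos(yaw),np.sin(yaw),0]);return np.stack([X,Y,np.cross(X,Y)],1)
def st(tag=""):
    print(tag,"t%.2f"%manip.current_time(),"ee",np.round(manip.current_ee_pos(),4),"F",np.round(manip.current_force(),1),"w%.3f"%manip.current_grip_width())
CY=-0.161; CX=np.array([np.cos(CY),np.sin(CY),0]); HB=np.array([.4137,.2517,.115])
E
python3 - <<'E'
from h import *
print(np.round(manip.current_tcp_rot(),3).tolist(), np.round(manip.current_qpos(),3))
for yaw in (CY,CY+np.pi):
    q=manip.inverse_kinematics((HB+[0,0,.08-.019]).tolist(),Rdown(yaw).tolist()); print(yaw,None if q is None else np.round(q,3))
    q=manip.inverse_kinematics([.52,-.1,.1],Rdown(yaw-CY+.071+np.pi/2-np.pi).tolist()); print("  ins",None if q is None else np.round(q,3))
    q=manip.inverse_kinematics([.52,-.1,.1],Rdown(yaw-CY+.071+np.pi/2).tolist()); print("  ins'",None if q is None else np.round(q,3))
E
```

```text
[[0.0, 0.355, 0.935], [0.0, 0.935, -0.355], [-1.0, 0.0, 0.0]] [ 1.123  0.351  1.652 -0.     1.139 -0.085]
-0.161 [ 0.45   0.303  1.874 -0.     0.965  0.611]
  ins [-0.278  0.491  1.814 -0.     0.837  1.222]
  ins' [-0.278  0.491  1.814 -0.     0.837 -1.92 ]
2.980592653589793 [ 0.45   0.303  1.874 -0.     0.965 -2.53 ]
  ins [-0.278  0.491  1.814 -0.     0.837 -1.92 ]
  ins' [-0.278  0.491  1.814 -0.     0.837  1.222]
```

Run:
```python
from h import *
R=Rdown(CY).tolist()
manip.set_gripper(1.0,40)
manip.move_ptp((HB+[0,0,.08-.019]).tolist(),R)
manip.move_l((HB+[0,0,-.019]).tolist(),None,0.12); st("down")
manip.set_gripper(0.0,40); st("closed")
p,d=manip.grab_frame("scene"); cv2.imwrite("pics/s1.png",cv2.convertScaleAbs(p[60:260,260:520,::-1],alpha=1.6))
```

```text
down t3.63 ee [0.414  0.252  0.0965] F [-0.8 -0.6  0.6] w0.999
closed t4.33 ee [0.4118 0.2519 0.096 ] F [-12.2   4.7   9.5] w0.098
```

View pics/s1.png

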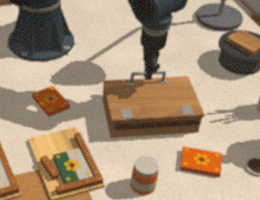

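Run:
```python
from h import *
b=np.array([.4117,.2520,.115]); hinge=b+.157*CX; hinge[2]=.071
def bar(th):
    s=-np.cos(th)*CX+np.sin(th)*np.array([0,0,1]); h=np.sin(th)*CX+np.cos(th)*np.array([0,0,1]); return hinge+.157*s+.044*h
for i,th in enumerate(np.linspace(0,1.66,13)[1:]):
    manip.move_l((bar(th)+[0,0,-.019]).tolist(),None,0.1)
    if i%2: st("th %.2f"%th); 
p,d=manip.grab_frame("scene"); cv2.imwrite("pics/s2.png",cv2.convertScaleAbs(p[40:260,240:520,::-1],alpha=1.6))
```

```text
th 0.28 t5.12 ee [0.4285 0.2492 0.1368] F [-7.2  4.   3.5] w0.097
th 0.55 t5.87 ee [0.4554 0.2447 0.1721] F [-18.    2.2  16. ] w0.098
th 0.83 t6.62 ee [0.494  0.2384 0.1983] F [-9.2 -3.  14.6] w0.098
th 1.11 t7.37 ee [0.5362 0.2313 0.2121] F [-4.  -4.5  7.5] w0.100
th 1.38 t8.12 ee [0.5808 0.2242 0.2145] F [-2.4 -5.2  6.6] w0.102
th 1.66 t8.87 ee [0.6232 0.2174 0.2039] F [-1.2 -4.7 -0.4] w0.097
```

View pics/s2.png

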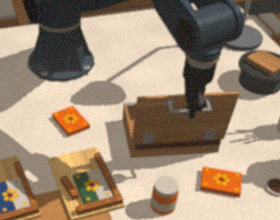

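Run:
```python
from h import *
manip.set_gripper(0.27); st("open")
e=np.array(manip.current_ee_pos())
manip.move_l((e+[0,0,.09]).tolist(),None,0.2); st("up")
manip.move_ptp([.24,.46,.29],Rdown(CY).tolist()); st()
for c in ("top","scene"):
    p,d=manip.grab_frame(c); cv2.imwrite(f"pics/{c}3.png",p[:,:,::-1]); np.save(f"{c}3.npy",d)
    for n in ("wedge","wedge_grip","wedge_tip","lid_handle","cork_block"):
        print(c,n,[(np.round(q["at"],3).tolist(),round(q["confidence"],2)) for q in manip.look_for(c,n)])
im=cv2.imread("pics/top3.png")
cv2.imwrite("pics/case3.png",cv2.resize(cv2.convertScaleAbs(im[165:275,165:305],alpha=1.8),None,fx=5,fy=5,interpolation=cv2.INTER_CUBIC))
```

```text
open t9.21 ee [0.6236 0.218  0.2047] F [0.2 0.2 0.2] w0.273
up t9.81 ee [0.6232 0.218  0.2935] F [-0.3 -0.3 -0.3] w0.273
 t11.47 ee [0.2408 0.4599 0.2899] F [ 0.5  0.7 -0.1] w0.268
top wedge [([0.47, 0.196, 0.043], 0.86), ([0.564, -0.329, 0.052], 0.76), ([0.729, 0.122, 0.093], 0.33)]
top wedge_grip [([0.475, 0.204, 0.041], 0.66)]
top wedge_tip [([0.47, 0.197, 0.046], 0.62)]
top lid_handle [([0.585, 0.218, 0.189], 0.77), ([0.499, 0.338, 0.042], 0.7)]
top cork_block [([0.498, 0.34, 0.041], 0.85)]
scene wedge [([0.584, -0.331, 0.043], 0.52)]
scene wedge_grip []
scene wedge_tip [([0.373, -0.463, 0.004], 0.68)]
scene lid_handle [([0.59, 0.218, 0.166], 0.88), ([0.637, -0.479, 0.068], 0.71)]
scene cork_block []
```

View pics/case3.png

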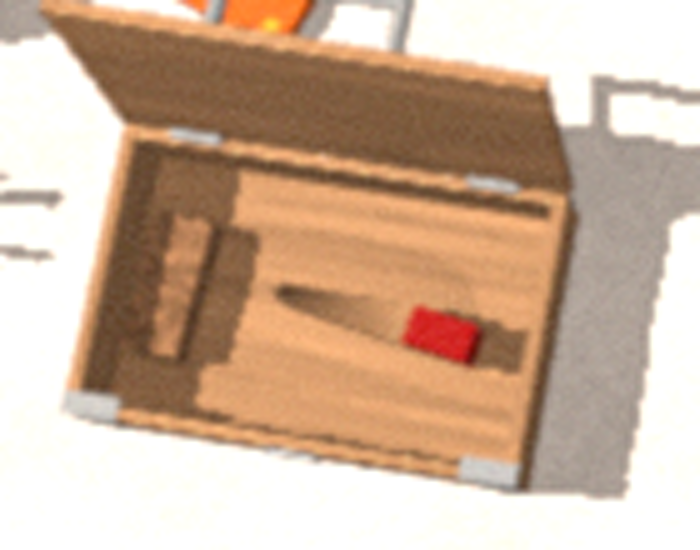

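View pics/scene3.png

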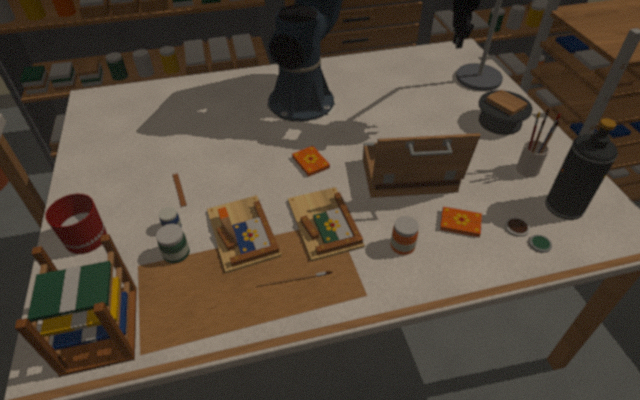

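Run:
```python
from h import *
im=cv2.imread("pics/top3.png")
r=rect("top",cv2.convertScaleAbs(im,alpha=1.8),.42,.53,.13,.29,.044,res=.0002)
cv2.imwrite("pics/w3.png",r)
d=np.load("top3.npy");K,R,t=cal("top")
v,u=np.mgrid[:400,:640]; X=(np.stack([(u-K[0,2])/K[0,0]*d,(v-K[1,2])/K[1,1]*d,d],-1)-t)@R
m=(X[...,2]>.034)&(X[...,2]<.055)&(X[...,0]>.42)&(X[...,0]<.53)&(X[...,1]>.13)&(X[...,1]<.30)
print(m.sum(),cv2.minAreaRect(X[m][:,:2].astype(np.float32)),np.percentile(X[m][:,2],[5,50,95]))
b=np.zeros((550,800),np.uint8)
for p in X[m]: cv2.circle(b,(int((.29-p[1])/.0002),int((.53-p[0])/.0002)),3,255,-1)
cv2.imwrite("pics/wd3.png",b)
red=m&(im[...,2]>1.8*im[...,1])&(im[...,2]>1.8*im[...,0]); Q=X[red]; Q=Q[Q[:,2]>.038]; print(len(Q),Q.mean(0),cv2.minAreaRect(Q[:,:2].astype(np.float32)))
f=m&~red; Q=X[f];print(np.cov(Q[:,:2].T).tolist(), Q.mean(0))
P=X[m]; c=P[:,:2].mean(0); w,V=np.linalg.eigh(np.cov(P[:,:2].T)); print(c,V[:,1],np.arctan2(V[1,1],V[0,1]))
```

```text
275 ((0.4788145422935486, 0.21090343594551086), (0.12270807474851608, 0.02479584328830242), 71.52794647216797) [0.03835099 0.04414103 0.04975693]
111 [0.46532644 0.1717126  0.04451551] ((0.4655197560787201, 0.17196758091449738), (0.04043445736169815, 0.023412363603711128), 71.4885482788086)
[[5.74144401879106e-05, 0.00011269005482589974], [0.00011269005482589974, 0.0004980718084447779]] [0.48054338 0.22621332 0.04406159]
[0.47414723 0.20342798] [0.26178217 0.96512698] 1.3059280146054868
```

View pics/w3.png

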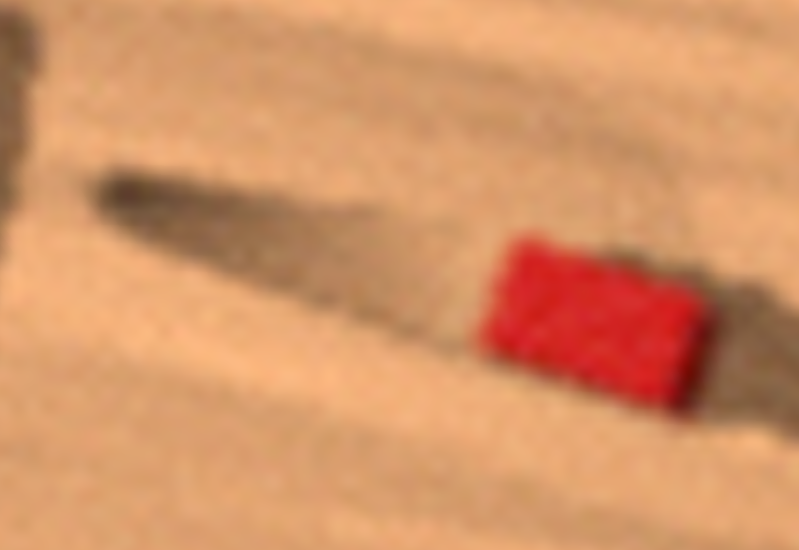

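View pics/wd3.png

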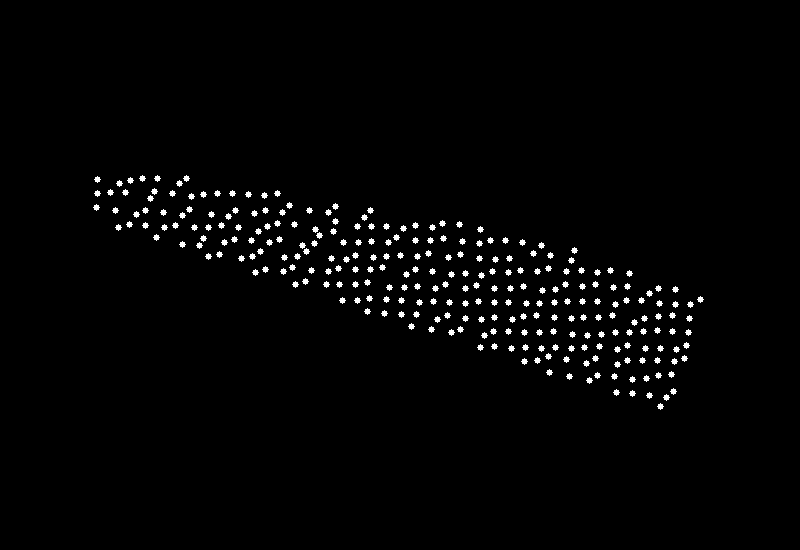

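Both look fine: the lid is resting back, and the wedge's red tail is at crop px (443,335). In world coordinates that is about (0.465, 0.1715), with yaw 1.246. Next I'll grasp it.

Run:
```python
from h import *
wy=1.246; g=np.array([.4647,.1715,.011]); R=Rdown(wy-np.pi/2).tolist()
manip.set_gripper(0.75,60)
manip.move_ptp((g+[0,0,.12]).tolist(),R)
manip.move_l(g.tolist(),None,0.15); st("down")
manip.set_gripper(0.0,60); st("grip"); 
manip.move_l((g+[0,0,.16]).tolist(),None,0.15); st("up")
for c in ("scene","top"):
    p,d=manip.grab_frame(c); cv2.imwrite(f"pics/{c}4.png",p[:,:,::-1]); np.save(f"{c}4.npy",d)
im=cv2.imread("pics/scene4.png"); a=cv2.resize(cv2.convertScaleAbs(im[60:230,330:500],alpha=1.8),None,fx=2.3,fy=2.3)
im=cv2.imread("pics/top4.png"); b=cv2.resize(cv2.convertScaleAbs(im[120:290,165:335],alpha=1.8),None,fx=2.3,fy=2.3)
cv2.imwrite("pics/g4.png",np.hstack([a,b]))
```

```text
down t14.97 ee [0.4652 0.1718 0.0117] F [ 0.8 -0.5  0.1] w0.751
grip t15.42 ee [0.4651 0.1716 0.0117] F [ 0.5 -0.   6.3] w0.270
up t16.63 ee [0.4642 0.1714 0.1702] F [-0.8  0.4 -0.6] w0.276
```

View pics/g4.png

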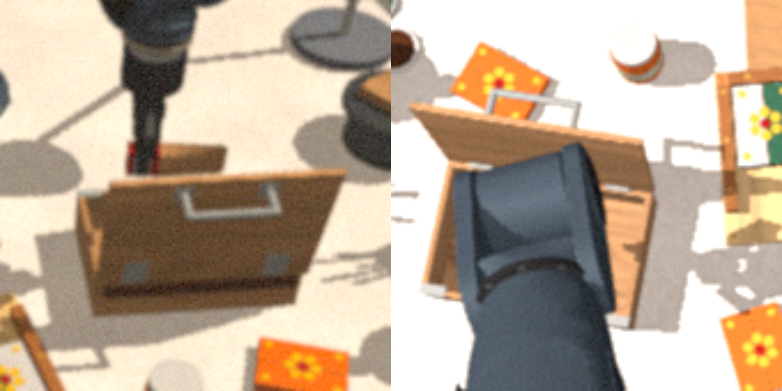

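```bash
cat >> h.py <<'E'
BP=(.6087,-.0656,.071)
def tcp_for_tip(tx,ty,z):
    """board-frame tip (mm) -> world TCP"""
    gx,gy=(tx-104)*1e-3,(ty-7)*1e-3; x,y,a=BP
    return [x+np.cos(a)*gx-np.sin(a)*gy, y+np.sin(a)*gx+np.cos(a)*gy, z]
RI=Rdown(BP[2]-np.pi/2).tolist()
E
python3 - <<'E'
from h import *
e=np.array(manip.current_ee_pos())
manip.move_ptp(tcp_for_tip(-40,-39,.12),RI); st("over")
manip.move_l(tcp_for_tip(-40,-39,.040),None,.15); st("low")
for c in ("scene","top"):
    p,d=manip.grab_frame(c); cv2.imwrite(f"pics/{c}5.png",p[:,:,::-1]); np.save(f"{c}5.npy",d)
im=cv2.imread("pics/scene5.png"); a=cv2.resize(cv2.convertScaleAbs(im[150:270,260:390],alpha=1.8),None,fx=5.5,fy=5.0,interpolation=cv2.INTER_CUBIC)
cv2.imwrite("pics/g5.png",a)
im=cv2.imread("pics/top5.png"); cv2.imwrite("pics/t5.png",cv2.resize(cv2.convertScaleAbs(im[140:260,280:400],alpha=1.8),None,fx=5,fy=5.0,interpolation=cv2.INTER_CUBIC))
print(manip.current_qpos())
E
```

```text
over t17.88 ee [ 0.4686 -0.121   0.1201] F [ 0.1 -0.4 -0. ] w0.271
low t18.56 ee [ 0.4688 -0.1214  0.0406] F [ 0.8  0.6 -0.6] w0.265
[-3.50051994e-01  5.33843107e-01  1.95416056e+00  2.12899395e-05
  6.51824798e-01  1.14921923e+00]
```

View pics/g5.png

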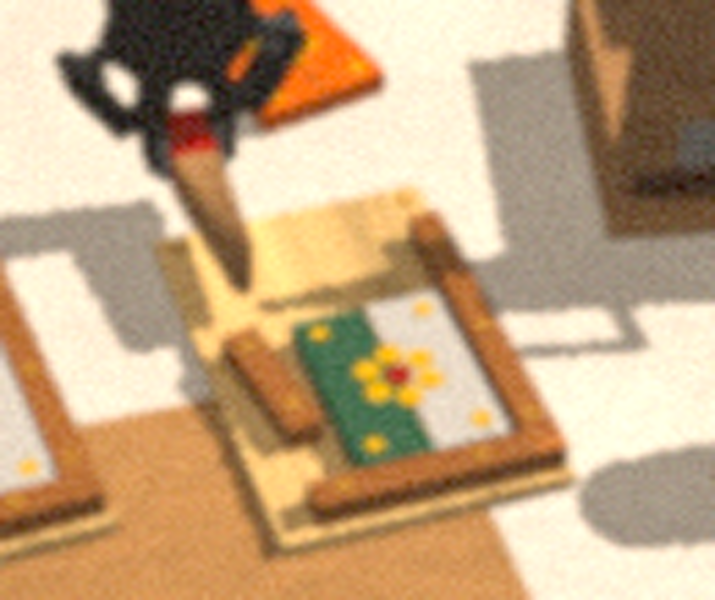

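View pics/t5.png

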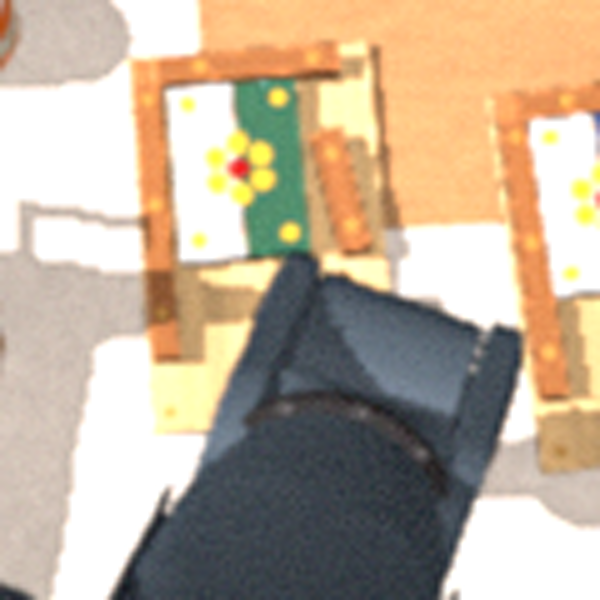

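Run:
```python
from fit import *
W=[S((22,-39-0),(22,-39),0)]
def wedge(tx,ty,zu):
    L=[]
    for z in(zu,zu+36):
        L+=[S((tx,ty+5),(tx-124,ty+5),z),S((tx,ty-5),(tx-84,ty-19),z),S((tx,ty-5),(tx,ty+5),z)]
    L+=[((tx*m,(ty+k)*m,zu*m),(tx*m,(ty+k)*m,(zu+36)*m)) for k in(-5,5)]
    return L
overlay("scene","pics/scene5.png","pics/ov5.png",[(BP,wedge(-40,-39,37.5),(255,0,255)),(BP,[BOARD[k] for k in(0,1,3,4,6)],(0,255,0))],265,155,100,100,6)
```

```text
(no output)
```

View pics/ov5.png

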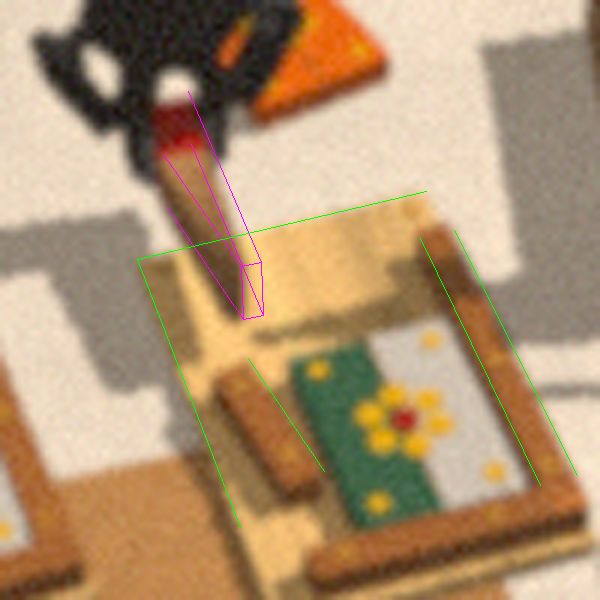

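Run:
```python
from fit import *
mm=lambda *a:tuple(v*1e-3 for v in a)
f="pics/scene5.png"
L=[("outer",mm(0,73,32),mm(90,73,32)),("innerpl",mm(20,55,32),mm(90,55,32)),("right",mm(-60,-76,12),mm(80,-76,12)),("bottom",mm(-119,0,12),mm(-119,70,12)),("batten",mm(-18,-46.9,32),mm(54,-35,32)),
("w_straight_top",mm(-42,-34,73.5),mm(-110,-34,73.5)),("w_taper_bot",mm(-42,-44.3,37.5),mm(-110,-55.7,37.5)),
]
for n,A,B in L:
    for sg in (1,-1):
        r=linefit("scene",f,A,B,BP,sign=sg,span=.010); print(n,sg,"dyaw %.4f off %.2fmm std %.2f n%d"%(r[0],r[1]*1e3,r[2]*1e3,r[3]))
im=cv2.imread(f); x,y,a=BP
cv2.imwrite("pics/sc5.png",cv2.resize(cv2.convertScaleAbs(im[180:235,285:345],alpha=1.8),None,fx=12,fy=10,interpolation=cv2.INTER_NEAREST))
```

```text
outer 1 dyaw -0.0048 off -1.36mm std 0.31 n32
outer -1 dyaw 0.0023 off 2.15mm std 8.53 n40
innerpl 1 dyaw 0.0175 off 1.74mm std 0.31 n36
innerpl -1 dyaw 0.0088 off -5.27mm std 0.17 n40
right 1 dyaw -0.0149 off -0.73mm std 0.49 n31
right -1 dyaw -0.0410 off -3.62mm std 7.64 n40
bottom 1 dyaw -0.0069 off -0.77mm std 0.49 n34
bottom -1 dyaw 0.0012 off -9.13mm std 0.09 n30
batten 1 dyaw 0.1900 off 2.17mm std 3.06 n39
batten -1 dyaw -0.1457 off 5.86mm std 0.58 n40
w_straight_top 1 dyaw -0.0317 off -5.87mm std 2.21 n38
w_straight_top -1 dyaw -0.0756 off 5.73mm std 0.20 n29
w_taper_bot 1 dyaw -0.0594 off 4.76mm std 0.41 n37
w_taper_bot -1 dyaw 0.0038 off -8.19mm std 1.09 n30
```

View pics/sc5.png

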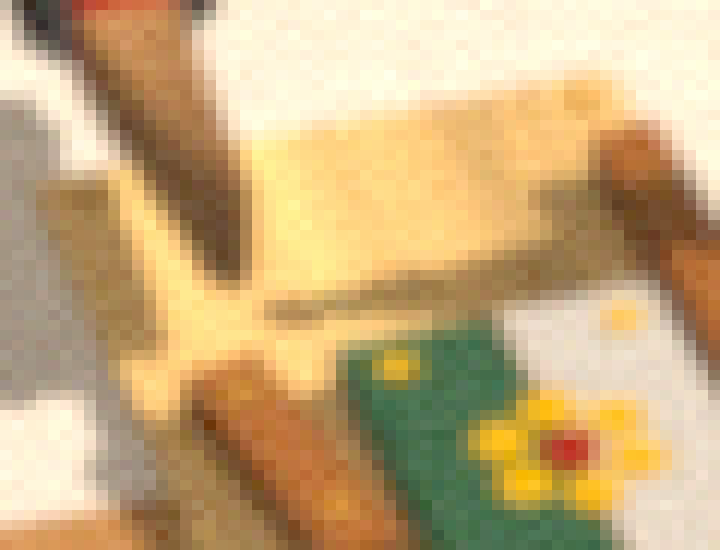

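Run:
```python
from h import *
print(np.round(manip.current_tcp_rot(),3).tolist())
x,y,a=BP
for P in [(-124,-34,73.5),(-124,-58,73.5),(-124,-58,37.5),(-40,-34,73.5),(-40,-44,73.5),(-40,-34,37.5),(-40,-44,37.5)]:
    q=np.array(P)*1e-3; print(P,np.round(proj("scene",(x+np.cos(a)*q[0]-np.sin(a)*q[1],y+np.sin(a)*q[0]+np.cos(a)*q[1],q[2])),1))
d=np.load("scene5.npy");K,R,t=cal("scene")
v,u=np.mgrid[:400,:640]; X=(np.stack([(u-K[0,2])/K[0,0]*d,(v-K[1,2])/K[1,1]*d,d],-1)-t)@R
B=X-[x,y,0]; bx=np.cos(a)*B[...,0]+np.sin(a)*B[...,1]; by=-np.sin(a)*B[...,0]+np.cos(a)*B[...,1]; bz=X[...,2]
for vv in range(174,212):
    print(vv,[ "%d:(%.0f,%.0f,%.0f)"%(uu,bx[vv,uu]*1e3,by[vv,uu]*1e3,bz[vv,uu]*1e3) for uu in range(288,310) if .022<bz[vv,uu]<.2 and d[vv,uu]>0])
```

```text
[[0.002, 0.071, -0.997], [-0.001, -0.997, -0.071], [-1.0, 0.001, -0.002]]
(-124, -34, 73.5) [299.7 178.5]
(-124, -58, 73.5) [291.8 180.3]
(-124, -58, 37.5) [292.4 189.1]
(-40, -34, 73.5) [308.1 198.2]
(-40, -44, 73.5) [304.7 199. ]
(-40, -34, 37.5) [308.5 207. ]
(-40, -44, 37.5) [305.1 207.8]
174 ['288:(-133,-66,93)', '289:(-130,-63,94)', '290:(-136,-59,88)', '291:(-153,-52,71)', '292:(-153,-49,71)', '293:(-155,-46,67)', '294:(-150,-44,72)', '295:(-149,-41,71)', '296:(-144,-39,75)', '297:(-148,-35,70)', '298:(-140,-34,77)', '299:(-131,-34,85)', '300:(-131,-31,84)', '301:(-129,-28,85)', '302:(-134,-24,80)']
175 ['288:(-127,-67,94)', '289:(-133,-63,88)', '290:(-130,-61,90)', '291:(-149,-53,71)', '292:(-146,-51,73)', '293:(-148,-48,70)', '294:(-145,-45,72)', '295:(-147,-42,70)', '296:(-146,-39,69)', '297:(-143,-37,71)', '298:(-137,-35,76)', '299:(-138,-32,74)', '300:(-134,-30,78)', '301:(-133,-27,77)', '302:(-136,-24,74)']
176 ['288:(-134,-66,84)', '289:(-133,-63,84)', '290:(-144,-58,73)', '291:(-145,-55,71)', '292:(-142,-52,73)', '293:(-142,-49,72)', '294:(-143,-46,70)', '295:(-141,-44
[... 6288 characters left out ...]
-49,63)', '304:(-39,-47,63)', '305:(-41,-43,60)']
203 ['299:(-64,-55,37)', '300:(-56,-54,44)', '301:(-46,-54,54)', '302:(-42,-52,58)', '303:(-42,-49,57)', '304:(-37,-47,61)', '305:(-40,-44,57)']
204 ['300:(-58,-54,38)', '301:(-49,-53,47)', '302:(-43,-52,53)', '303:(-38,-50,57)', '304:(-41,-46,53)', '305:(-40,-44,53)']
205 ['301:(-50,-53,42)', '302:(-41,-52,51)', '303:(-41,-49,50)', '304:(-38,-47,52)', '305:(-42,-43,47)']
206 ['301:(-50,-53,38)', '302:(-45,-51,42)', '303:(-38,-50,49)', '304:(-38,-48,49)', '305:(-42,-43,43)']
207 ['302:(-45,-52,39)', '303:(-43,-49,39)', '304:(-42,-46,39)', '305:(-39,-44,42)']
208 ['302:(-42,-52,37)', '303:(-40,-50,39)', '304:(-37,-48,41)']
209 []
210 []
211 []
```

```bash
cat >> h.py <<'E'
# in-hand yaw of wedge rel. to nominal: DW
DW=-0.04; DY=2.0
def tcp_for_tip(tx,ty,z):
    c,s=np.cos(0),np.sin(0)
    gx,gy=(tx-104)*1e-3,(ty-7+DY)*1e-3; x,y,a=BP
    return [x+np.cos(a)*gx-np.sin(a)*gy, y+np.sin(a)*gx+np.cos(a)*gy, z]
RI=Rdown(BP[2]-DW-np.pi/2).tolist()
def bframe(c,f):
    d=np.load(f);K,R,t=cal(c);v,u=np.mgrid[:400,:640]
    X=(np.stack([(u-K[0,2])/K[0,0]*d,(v-K[1,2])/K[1,1]*d,d],-1)-t)@R
    x,y,a=BP;B=X-[x,y,0];return np.stack([np.cos(a)*B[...,0]+np.sin(a)*B[...,1],-np.sin(a)*B[...,0]+np.cos(a)*B[...,1],X[...,2]],-1)*1e3
def snap(k):
    p,d=manip.grab_frame("scene"); cv2.imwrite(f"pics/scene{k}.png",p[:,:,::-1]); np.save(f"scene{k}.npy",d)
    cv2.imwrite(f"pics/g{k}.png",cv2.resize(cv2.convertScaleAbs(p[170:270,285:375,::-1],alpha=1.8),None,fx=7,fy=6,interpolation=cv2.INTER_CUBIC))
E
python3 - <<'E'
from h import *
manip.move_l(tcp_for_tip(-32,-39,.040),RI,.1)
manip.move_l(tcp_for_tip(-32,-39,.0165),None,.1); st("low"); snap(6)
B=bframe("scene","scene6.npy"); im=cv2.imread("pics/scene6.png")
m=(B[...,2]>40)&(B[...,2]<55)&(B[...,0]>-105)&(B[...,0]<-20)&(B[...,1]>-70)&(B[...,1]<-20)
P=B[m]
for lo in range(-105,-25,10):
    q=P[(P[:,0]>=lo)&(P[:,0]<lo+10)&(P[:,2]>45)]; print(lo+5,len(q),np.round(np.percentile(q[:,1],[3,97]),1),round(np.median(q[:,2]),1))
E
```

```text
low t19.29 ee [ 0.4758 -0.1191  0.0161] F [-0.1 -0.2  0.2] w0.264
-100 17 [-54.4 -32.4] 48.7
-90 18 [-50.8 -32.7] 48.8
-80 15 [-48.2 -31.5] 47.5
-70 17 [-48.1 -30.4] 49.4
-60 16 [-46.2 -30.8] 48.5
-50 10 [-42.7 -30.2] 48.7
-40 15 [-41.5 -30.3] 49.9
-30 3 [-39.3 -30.9] 49.8
```

View pics/g6.png

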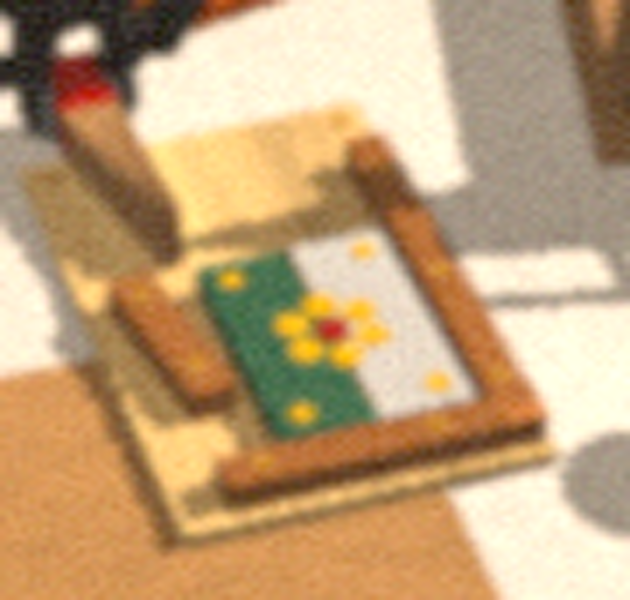

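Run:
```python
from h import *
x,y,a=BP
for P in [(-32,-32,49),(-32,-42,49),(-32,-32,13),(-32,-42,13),(-116,-32,49),(-116,-56,49)]:
    q=np.array(P)*1e-3; print(P,np.round(proj("scene",(x+np.cos(a)*q[0]-np.sin(a)*q[1],y+np.sin(a)*q[0]+np.cos(a)*q[1],q[2])),1))
for f,z0,xs in (("scene5.npy",71.5,-112),("scene6.npy",48.8,-104)):
    B=bframe("scene",f)
    m=(abs(B[...,2]-z0)<5)&(B[...,0]>xs-2)&(B[...,0]<-20)&(B[...,1]>-66)&(B[...,1]<-20)
    P=B[m]; print(f,len(P))
    # project along ray to z0 to kill depth noise: use pixel rays
    v,u=np.nonzero(m); K,R,t=cal("scene"); o=-R.T@t
    r=(np.linalg.inv(K)@np.stack([u,v,np.ones_like(u)]).astype(float)).T@R
    W=o+r*((z0*1e-3-o[2])/r[:,2])[:,None]-[x,y,0]
    Q=np.stack([np.cos(a)*W[:,0]+np.sin(a)*W[:,1],-np.sin(a)*W[:,0]+np.cos(a)*W[:,1]],1)*1e3
    up=[];lo=[];n=[]
    for vv in np.unique(v):
        q=Q[v==vv]; 
        if len(q)>2: i=q[:,1].argmax(); up.append(q[i]); lo.append(q[q[:,1].argmin()])
    up=np.array(up);lo=np.array(lo)
    k=(up[:,0]<up[:,0].max()-12)
    print("straight",np.polyfit(up[k,0]+75,up[k,1],1),"taper",np.polyfit(lo[k,0]+75,lo[k,1],1),"nose x",Q[:,0].max())
    print(np.round(np.c_[up,lo],1)[::3].tolist())
```

```text
(-32, -32, 49) [309.9 206. ]
(-32, -42, 49) [306.5 206.8]
(-32, -32, 13) [310.1 214.6]
(-32, -42, 13) [306.8 215.4]
(-116, -32, 49) [301.4 186.2]
(-116, -56, 49) [293.6 188. ]
scene5.npy 114
straight [ -0.05976093 -40.73494831] taper [  0.09971301 -55.54095942] nose x -35.066903360834175
[[-107.7, -38.0, -115.0, -59.9], [-94.9, -38.7, -101.2, -57.8], [-82.3, -39.4, -88.6, -58.4], [-69.8, -40.2, -75.2, -56.3], [-57.5, -40.9, -61.9, -54.3], [-45.3, -41.6, -48.9, -52.2]]
scene6.npy 123
straight [  0.0431597  -31.60044779] taper [  0.15946505 -49.16211431] nose x -28.440658616481524
[[-99.6, -32.1, -106.0, -51.5], [-86.9, -32.9, -93.3, -52.1], [-73.4, -30.9, -79.8, -50.0], [-61.1, -31.6, -66.4, -47.9], [-47.9, -29.7, -53.3, -45.8], [-35.8, -30.4, -39.4, -41.1]]
```

```bash
sed -i 's/^DW=.*/DW=-0.028; DY=1.5/' h.py
cat >> h.py <<'E'
def path(x,tot): return -30+(x-54)/6+tot-0.0
E
python3 - <<'E'
from h import *
f0=None
for x,tot in [(-24,2.2),(-15,2.2),(-8,2.0),(0,1.8),(6,1.6)]:
    manip.move_l(tcp_for_tip(x,path(x,tot),.016),RI,.05); st("x%d"%x)
    F=np.array(manip.current_force())
    if np.linalg.norm(F)>25: break
snap(7)
E
```

```text
x-24 t19.66 ee [ 0.4847 -0.121   0.016 ] F [-0.8  0.1 -1.1] w0.267
x-15 t19.99 ee [ 0.4935 -0.1186  0.016 ] F [ 0.7  0.5 -1.3] w0.271
x-8 t20.28 ee [ 0.5003 -0.1172  0.0161] F [0.1 1.3 2.2] w0.267
x0 t20.59 ee [ 0.5088 -0.1156  0.0163] F [2.8 1.2 4.6] w0.266
x6 t20.87 ee [ 0.514  -0.1144  0.0163] F [0.2 0.7 7.5] w0.264
```

View pics/g7.png

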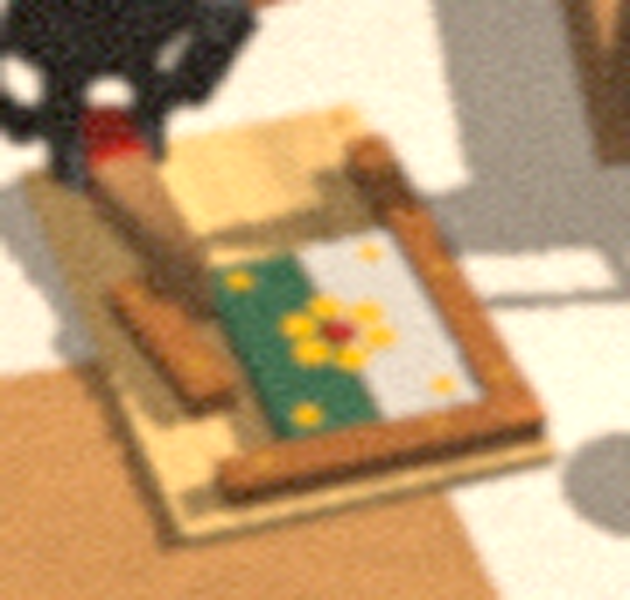

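Run:
```python
from h import *
for x,tot in [(6,1.6),(14,1.5),(22,1.4),(30,1.3),(36,1.2)]:
    manip.move_l(tcp_for_tip(x,path(x,tot),.0172),RI,.05); st("x%d"%x)
    F=np.array(manip.current_force())
    if np.linalg.norm(F)>30: break
snap(8)
```

```text
x6 t21.17 ee [ 0.5137 -0.1143  0.017 ] F [-0.1 -1.1 -0.1] w0.268
x14 t21.48 ee [ 0.5222 -0.1125  0.0171] F [ 0.3 -0.2 -0.9] w0.266
x22 t21.78 ee [ 0.5303 -0.1108  0.0173] F [ 0.2 -2.1 -1.3] w0.265
x30 t22.09 ee [ 0.5381 -0.1096  0.0172] F [ 0.6 -6.1 -1.5] w0.265
x36 t22.37 ee [ 0.5436 -0.1087  0.0171] F [ -0.8 -10.6  -1.9] w0.266
```

View pics/g8.png

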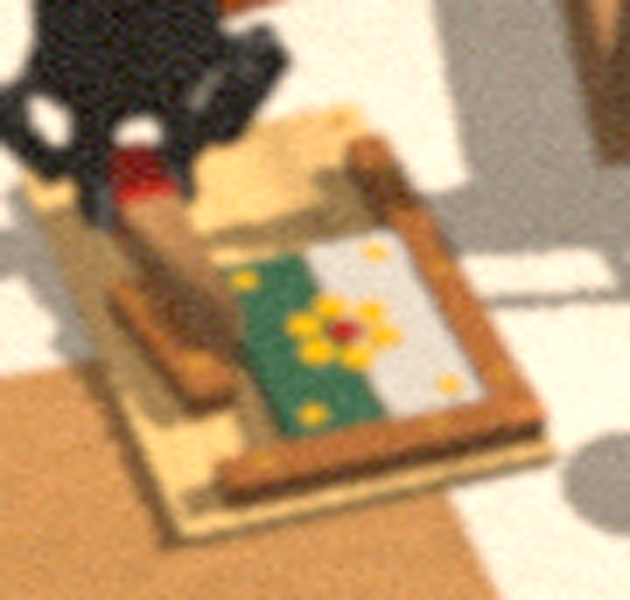

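Run:
```python
from h import *
ty=path(36,1.2)
for x in (40,44,48,51,54,56,58):
    manip.move_l(tcp_for_tip(x,ty,.0172),RI,.04); manip.dwell(.1); st("x%d"%x)
    F=np.array(manip.current_force())
    if F[0]<-15 or np.linalg.norm(F)>35: break
snap(9); st()
```

```text
x40 t22.77 ee [ 0.5474 -0.1085  0.0171] F [ -1.4 -10.5  -2.2] w0.265
x44 t23.12 ee [ 0.5514 -0.1082  0.0171] F [ -1.6 -10.7  -2. ] w0.266
x48 t23.47 ee [ 0.5546 -0.1077  0.0169] F [-4.1 -9.5 -1.1] w0.266
x51 t23.82 ee [ 0.556  -0.1072  0.0164] F [-10.9 -10.5   1.7] w0.268
x54 t24.17 ee [ 0.5587 -0.1062  0.0162] F [-9.5 -3.5  0.6] w0.269
x56 t24.52 ee [ 0.5598 -0.1058  0.0161] F [-15.3  -4.3   4.1] w0.266
 t24.57 ee [ 0.5599 -0.1058  0.0161] F [-13.8  -2.5   4.7] w0.270
```

View pics/g9.png

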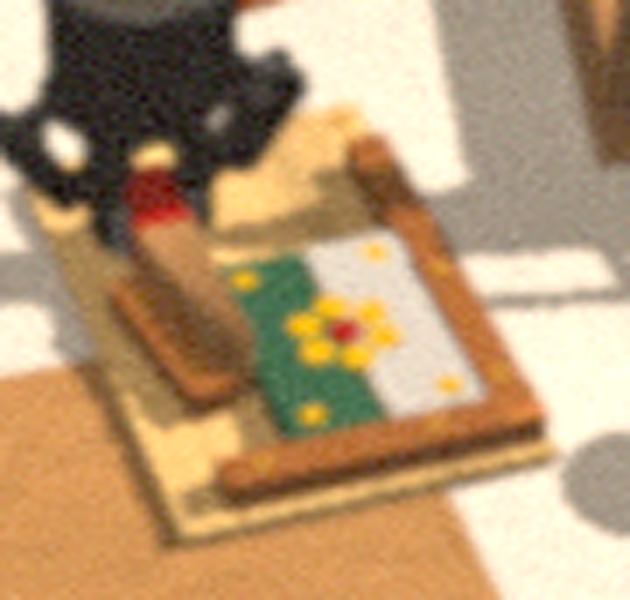

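Run:
```python
from h import *
x,ty=58.5,path(36,1.2)
manip.move_l(tcp_for_tip(x,ty+.5,.0168),RI,.04); manip.dwell(.3); st()
p,d=manip.grab_frame("top"); cv2.imwrite("pics/top10.png",p[:,:,::-1]); np.save("top10.npy",d); snap(10)
cv2.imwrite("pics/t10.png",cv2.resize(cv2.convertScaleAbs(p[140:240,285:385,::-1],alpha=1.8),None,fx=6,fy=6,interpolation=cv2.INTER_CUBIC))
from fit import linefit
mm=lambda *a:tuple(v*1e-3 for v in a)
for c,f in (("scene","pics/scene10.png"),("top","pics/top10.png")):
  for n,A,B in [("outer",mm(0,73,32),mm(90,73,32)),("split",mm(-10,15,30),mm(10,15,30)),("split2",mm(60,15,30),mm(90,15,30)),("split3",mm(-13,15,30),mm(90,15,30)),("greenedge",mm(60,-25,30),mm(90,-25,30)),("end -x",mm(-15,20,30),mm(-15,50,30))]:
    for sg in((1,) if n!="end -x" else (1,-1)):
      r=linefit(c,f,A,B,BP,sign=sg,span=.008); print(c,n,sg,"dyaw %.4f off %.2fmm std %.2f n%d"%(r[0],r[1]*1e3,r[2]*1e3,r[3]))
st()
```

```text
t25.12 ee [ 0.5609 -0.1054  0.0159] F [-23.9  -7.4  13.7] w0.266
scene outer 1 dyaw -0.0019 off -1.41mm std 0.36 n33
scene split 1 dyaw -0.0245 off -0.37mm std 0.26 n40
scene split2 1 dyaw -0.0046 off -0.28mm std 0.39 n40
scene split3 1 dyaw 0.0002 off -0.05mm std 0.67 n27
scene greenedge 1 dyaw 0.1396 off 4.71mm std 0.44 n40
scene end -x 1 dyaw -0.0280 off -7.22mm std 0.17 n35
scene end -x -1 dyaw 0.0178 off 0.55mm std 0.56 n39
top outer 1 dyaw 0.0001 off 0.50mm std 0.21 n35
top split 1 dyaw -0.2059 off 5.95mm std 0.36 n40
top split2 1 dyaw -0.0885 off 0.73mm std 0.11 n33
top split3 1 dyaw -0.0550 off 4.38mm std 2.15 n33
top greenedge 1 dyaw -0.1862 off -6.00mm std 1.29 n35
top end -x 1 dyaw 0.0571 off 2.76mm std 0.44 n32
top end -x -1 dyaw 0.1315 off -1.49mm std 6.24 n40
 t25.22 ee [ 0.5609 -0.1054  0.016 ] F [-24.   -7.2  14.7] w0.266
```

View pics/t10.png

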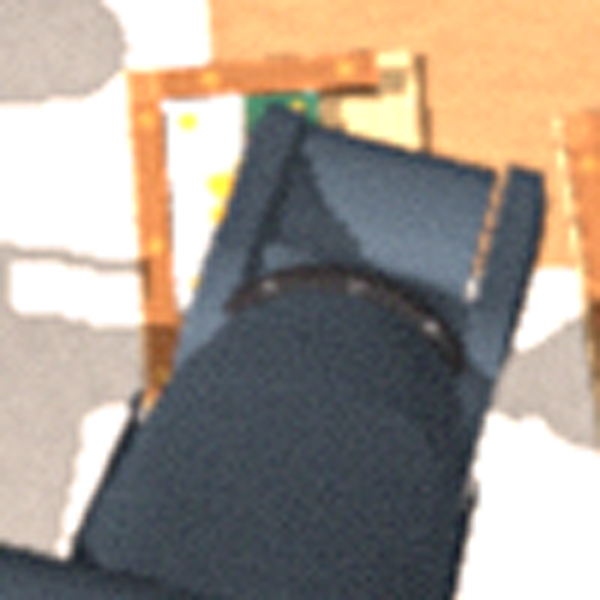

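View pics/g10.png

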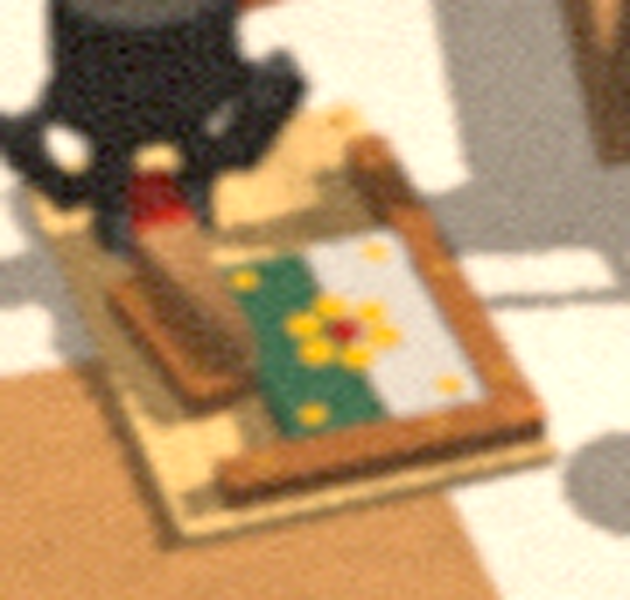

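View pics/scene10.png

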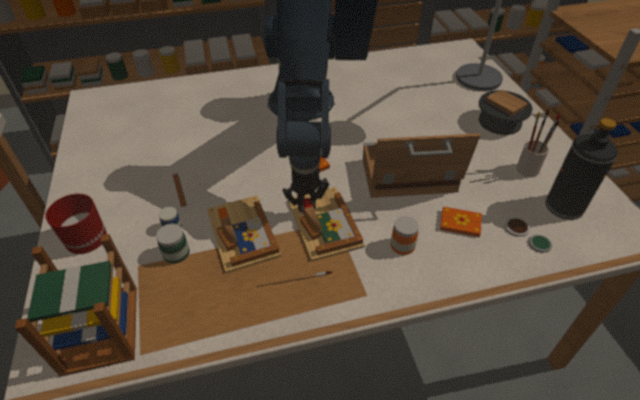

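Run:
```python
from h import *
x,y,a=BP;B=bframe("scene","scene10.npy");z0=48
m=(abs(B[...,2]-z0)<5)&(B[...,0]>-22)&(B[...,0]<65)&(B[...,1]>-56)&(B[...,1]<-15)
v,u=np.nonzero(m);K,R,t=cal("scene");o=-R.T@t
r=(np.linalg.inv(K)@np.stack([u,v,np.ones_like(u)]).astype(float)).T@R
W=o+r*((z0*1e-3-o[2])/r[:,2])[:,None]-[x,y,0]
Q=np.stack([np.cos(a)*W[:,0]+np.sin(a)*W[:,1],-np.sin(a)*W[:,0]+np.cos(a)*W[:,1]],1)*1e3
up=[];lo=[]
for vv in np.unique(v):
    q=Q[v==vv]
    if len(q)>2: up.append(q[q[:,1].argmax()]);lo.append(q[q[:,1].argmin()])
up=np.array(up);lo=np.array(lo);k=up[:,0]<up[:,0].max()-10
print("straight",np.polyfit(up[k,0],up[k,1],1),"taper",np.polyfit(lo[k,0],lo[k,1],1),"nose x",Q[:,0].max(),"topz",np.percentile(B[m][:,2],[10,50,90]),len(Q))
zz=B[m];c=np.polyfit(zz[:,0],zz[:,2],1);print("z slope",c)
pl=(B[...,0]>-10)&(B[...,0]<90)&(B[...,1]>0)&(B[...,1]<50);print("plaque z",np.percentile(B[pl][:,2],[5,50,95]))
print("yaw tool",np.round(manip.current_tcp_rot(),3).tolist()); st()
print([ (np.round(q["at"],3).tolist(),round(q["confidence"],2)) for n in("lid_handle","plaque2","jar_orange") for q in manip.look_for("scene",n)[:2]])
```

```text
straight [-7.72625523e-04 -2.71033798e+01] taper [  0.04482483 -43.14172529] nose x 56.00852336482283 topz [44.66250986 47.25630219 49.82848562] 131
z slope [1.81623747e-02 4.70790657e+01]
plaque z [-756.19151125   27.86615778  311.05265217]
yaw tool [[-0.012, 0.097, -0.995], [0.002, -0.995, -0.097], [-1.0, -0.003, 0.012]]
 t25.22 ee [ 0.5609 -0.1054  0.016 ] F [-24.   -7.2  14.7] w0.266
[([0.588, 0.218, 0.168], 0.57), ([0.608, -0.1, 0.045], 0.44), ([0.655, -0.048, 0.033], 0.86), ([0.626, -0.277, 0.03], 0.8), ([0.762, 0.108, 0.073], 0.59)]
```

Run:
```python
from h import *
manip.dwell(.5); st("final"); manip.sign_off(); st("after")
```

```text
final t25.87 ee [ 0.5609 -0.1054  0.016 ] F [-25.1  -6.   14.8] w0.269
the job is handed in; nothing more can be done
the job is handed in; nothing more can be done
```

I opened the lid back onto its stop, took out the red-ended wedge, and slid it into the gap until it pushed the white-and-green plaque against the fence. I handed the job in at 25.9 s with the wedge still gripped and pressed in. No verdict came back.

Last checks:
- **Wedge:** its straight face was within about 0.001 rad of the board's x axis and it was flat on the board. The nose was at about x = 52–56 mm, where home is about 54 mm.
- **Plaque:** its centre line was parallel to the fence within about 0.002 rad. In the scene camera it sat about 1.3 mm nearer the fence than flush allows, which is inside the camera's error and still inside the limits.
- **Push:** steady at about 25 N along the insertion direction and 6 N sideways towards the fence. The upward force on the tool was about 15 N, probably from the wedge bearing on the board. I could not read the contact forces on the plaque directly.
- **Lid and surroundings:** the lid handle stayed where it was after opening, and the other board, jars and brush looked untouched. I did not check the cork block again after taking the wedge out.

Two readings disagreed:
- **Wedge angle in the gripper:** it looked about 0.04–0.06 rad askew in one picture, and noticeably different in the next. I turned the tool by 0.028 rad to compensate.
- **Final top view:** the arm hid most of the plaque from the top camera, so its plaque readings were useless and the final plaque checks rest on the scene camera.

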